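# Sort out the window display: four wooden figures onto their own plinths

### The job

The four wooden winter figures are all standing on the wrong plinths of the display: move each one onto the white plinth whose outline matches the outline of its own foot (square, round, triangular or oblong), standing upright in the middle of it. Every plinth is occupied at the start, so park a figure on the free cork mat (or another clear spot) where you need to; which way the figures face does not matter. Do not knock any figure over, and leave the small jar in the middle of the display where it stands.

Things in the scene. Friction and masses are not known exactly. Their poses are not given: they have to be found in the camera images.
- house: Origin: centre of the underside of the foot; z up. Gingerbread house of brown cardboard with white lines on a SQUARE light-wood foot 52 x 52 x 10 mm; 140 g. 40 mm along x (flat gable ends face -x and +x), 46 mm along y; walls up to 52 mm, roof ridge (along x) 82 mm above the origin. Grip from above across the gable ends (along x), about 62 mm above the origin.
- candle: Origin: centre of the underside of the foot; z up. Turned wooden candle on a ROUND light-wood foot, diameter 54, 10 mm thick; 130 g. Round stick, diameter 30 mm, from 10 to 76 mm above the origin, then a small wooden flame (diameter 14 mm) up to 98 mm. Grip from above across the stick, any direction, about 62 mm above the origin.
- tree: Origin: centre of the underside of the foot; z up. Flat fir-tree silhouette of plywood on a TRIANGULAR light-wood foot (corners 36 mm from the origin, one towards +x; 10 mm thick); 130 g. Slab 20 mm thick along x; along y 64 mm wide at 24 mm up, 40 mm at 64 mm, 8 mm at the top (98 mm up). Grip from above across the thickness (along x), about 66 mm above the origin.
- star: Origin: centre of the underside of the foot; z up. Six-pointed plywood star on an OBLONG light-wood foot, 40 mm along x, 74 mm along y, 10 mm thick; 130 g. Slab 20 mm thick along x, 62 mm wide along y, centre 58 mm and top point 94 mm above the origin. Grip from above across the thickness (along x), about 62 mm above the origin.
- plinth_square: SQUARE plinth, 96 x 96 mm. Fixed, white-painted wood, flat top 20 mm above the table; no rim or recess. Origin: centre of its underside, on the table; z up. The house belongs here.
- plinth_round: ROUND plinth, diameter 100 mm. Fixed, white-painted wood, flat top 20 mm above the table; no rim or recess. Origin: centre of its underside, on the table; z up. The candle belongs here.
- plinth_triangle: TRIANGULAR plinth, equilateral, corners 66 mm from the centre (side 114 mm), one corner towards its +x. Fixed, white-painted wood, flat top 20 mm above the table; no rim or recess. Origin: centre of its underside, on the table; z up. The tree belongs here.
- plinth_oblong: OBLONG plinth, 66 mm along x, 122 mm along y. Fixed, white-painted wood, flat top 20 mm above the table; no rim or recess. Origin: centre of its underside, on the table; z up. The star belongs here.
- cork_mat: Free parking spot: a brown round cork mat, diameter 110 mm, 4 mm thick, fixed on the table, empty at the start. Origin: centre of its underside; z up.
- jar: Small closed glass jar with a steel cap, diameter 36 mm, 40 mm high, standing on the table among the plinths; to be left alone. Origin: centre of its underside; z up.
Not all that is in view belongs to the job. What is shaped like the house but orange is not meant.

How it is judged:
At the end, for the whole second after the job is handed in: House on the square, candle on the round, tree on the triangular and star on the oblong plinth: each foot's centre within 12 mm of its plinth's centre, standing on the plinth's top (height within 4 mm), upright within 0.1 rad, and at rest (under 0.02 m/s) (horizontal distance between house and plinth_square below 0.012 m and z of house in the frame of plinth_square between 0.016 and 0.024 m and angle between each of house, candle, tree, star's own z axis and vertical below 0.1 rad and linear speed of each of house, candle, tree, star below 0.02 m/s and horizontal distance between candle and plinth_round below 0.012 m and z of candle in the frame of plinth_round between 0.016 and 0.024 m and horizontal distance between tree and plinth_triangle below 0.012 m and z of tree in the frame of plinth_triangle between 0.016 and 0.024 m and horizontal distance between star and plinth_oblong below 0.012 m and z of star in the frame of plinth_oblong between 0.016 and 0.024 m); the robot touches nothing.
It fails at once if a figure is knocked over (tilted more than 0.6 rad) (angle between any of house, candle, tree, star's own z axis and vertical above 0.6 rad).
It fails at once if the jar is moved more than 20 mm from where it stood (distance of jar from where it was at the start of the episode above 0.02 m).
It also fails if it takes over 141 s, if anything falls off the work surface, if the arm or the gripper's body presses on something with over 40 N, if the wrist force passes 120 N, or if a joint passes its speed limit or range.

### The arm

A 6-joint arm with a two-finger parallel gripper is mounted at the origin on the work surface. World frame = base frame: x ahead of the robot, y to its left, z up, the work surface at z = 0. Lengths are in m, angles in rad, forces in N, time in s.
With the tool pointing down it reaches from about 0.35 to 0.975 m from the base axis. Payload 4.9 kg.
Tool frame: the origin (TCP) lies midway between the tips of the shut fingers; the grasp point (between the pads) lies 19 mm behind it; z points along the fingers, y is the line along which they close (so a half turn about z gives the same grasp; the last joint's range is limited). The gripper opens to 85 mm and grips with 20 to 120 N. Pads are 22 mm wide; open, the fingers measure 114 mm over their backs; the gripper's body (76 mm by 85 mm) begins 54 mm behind the grasp point. The pads swing forward as they close: fully open they stand 13 mm farther back than shut.
Start: joints at [1.184, 0.053, 1.613, -0, 1.476, -0.119], TCP at [0.165, 0.603, 0.206] pointing down, gripper open.
Joint ranges: [-3.01, 3.01], [-1.01, 2.22], [0.06, 2.58], [-1.02, 4.17], [0.09, 2.62], [-3.14, 3.14]. Speed limits (rad/s): [2.57, 2.57, 3.14, 3.14, 3.14, 3.14].

### API

Orientations are given as a rotation vector (axis times angle).
In Python, from station import ctrl, optics, job gives the robot as it stands.
- The arm moves only by the shell command python3 -m jog 'ROWS' [OPENING] [FORCE]. ROWS is JSON, a list of rows, each a list of 2 entries, a list of its own where there are three numbers: the shift along the tool's x, y, z in m, then the turn, a rotation vector about the tool's x, y, z in rad. A call has 1 to 5 rows; each row is the pose to reach, as a shift and turn from the pose commanded when the call began, along the tool's axes at that moment; what a row does not reach only later rows make up. A row lasts 1/10 s, in which the tool goes at most 50 mm and 8.59 degrees, less where a joint would pass 70% of its speed; a pose out of reach is approached as far as the arm can. A call with a gripper value outside its range is refused whole. OPENING is the opening, from 0 (shut) to 1 (fully open), set as the call begins (- or left out, the last holds). The fingers move at their own pace and stop on an object; FORCE is the grip in N (left out, the last holds). Time passes only in rows, so rows that repeat a pose let the fingers close. It gives the time, the measured TCP pose, the force, the opening and the grip force at its end, in the units of the state.
- ctrl.get_obs(): the state, without advancing time (a new reading comes with each control period).
- optics.get_image(name): name is "scene" or "side" or "wrist"; returns a dict with "image" (400x640x3 uint8, blue, green, red), "fx", "fy", "cx", "cy" (pixels), "rvec" (rotation vector, rad) and "tvec" (3), from world to camera coordinates, as OpenCV has them; the wrist camera has in their place "mount" (4x4, takes a point from camera to tool coordinates, whose origin is the TCP and whose axes are the flange's). Camera axes: x right, y down, z forward; pixel columns grow to the right and rows downward; lengths in m; the calibration is good to about 2 mm. A picture is of the moment at which its call begins: read the wrist's pose just before it. There is no depth.
- job.finish_job(): hands the job in; it is judged then, once.
The state is a dict: "t": time; "q": joint angles; "dq": joint speeds; "effort": joint torques, N m; "tool_pos": TCP position; "tool_rot": TCP orientation; "contact_force": force on the tool from outside, world axes, zero at the start; "wrist_torque": the same for the moment, N m; "opening": finger opening in m; "grip_force": force on a finger pad.
Only numpy, scipy, OpenCV 4.12 (cv2) and the standard library are available. Lean on these libraries where they do the work, as an engineer would, in place of code of your own. Each camera call takes 0.05 s, during which the arm holds its last target. There are 200 camera calls.

## Working session

There is one attempt and no reset: what is moved stays moved. The work goes in short steps, Python scripts to look and compute and a shell command to move; the robot and the scene stay as the last step left them, time stands still between calls to the robot, and variables do not carry over. Pictures are saved under pics/ and viewed, at most 14 in all, crops included, and the job is handed in when it is done.

```bash
ls; mkdir -p pics; python3 - <<'E'
from station import ctrl, optics, job
import cv2
for n in ("scene","side","wrist"):
    d=optics.get_image(n); cv2.imwrite(f"pics/{n}0.png",d["image"])
    print(n,{k:v for k,v in d.items() if k!="image"})
print(ctrl.get_obs())
E
```

```text
pics
scene {'fx': 414.5883253264887, 'fy': 414.5883253264887, 'cx': 324.7972588607195, 'cy': 192.6269891271996, 'rvec': array([ 1.02412764,  2.65258825, -0.73844903]), 'tvec': array([ 0.39328472, -0.27442579,  1.10871604])}
side {'fx': 370.0720136865895, 'fy': 370.0720136865895, 'cx': 315.6563961182793, 'cy': 197.55346332023197, 'rvec': array([ 2.13455241, -0.4820343 ,  0.26197177]), 'tvec': array([-0.47661141,  0.16318281,  0.57526078])}
wrist {'fx': 309.8147613423423, 'fy': 309.8147613423423, 'cx': 323.714943639969, 'cy': 198.65435977356066, 'mount': array([[-4.79494818e-04, -9.53967329e-01, -2.99910161e-01,
         7.68109857e-02],
       [ 9.99999508e-01, -7.17799953e-04,  6.84415362e-04,
         8.34711904e-05],
       [-8.68185395e-04, -2.99909686e-01,  9.53967204e-01,
        -1.67413363e-01],
       [ 0.00000000e+00,  0.00000000e+00,  0.00000000e+00,
         1.00000000e+00]])}
{'t': 0.15, 'q': array([ 1.18401183e+00,  5.32365801e-02,  1.61396274e+00,  1.76600250e-05,
        1.47601597e+00, -1.18966521e-01]), 'dq': array([ 0.00132455, -0.00308902, -0.00494976, -0.00079458,  0.00150457,
       -0.00018677]), 'effort': array([ 5.96451209e-04, -3.94237018e+01, -3.70723915e+01, -7.83226642e-05,
        4.56939844e-03, -1.64601926e-05]), 'tool_pos': array([0.16516777, 0.60223801, 0.2054355 ]), 'tool_rot': array([-4.19377375e-01, -3.11304729e+00,  2.46052233e-03]), 'contact_force': array([-0.44272677, -0.82979621,  0.03718949]), 'wrist_torque': array([-0.01476181, -0.00165976, -0.00377304]), 'grip_force': 0.0, 'opening': 0.08489764164117852}
```

View pics/scene0.png

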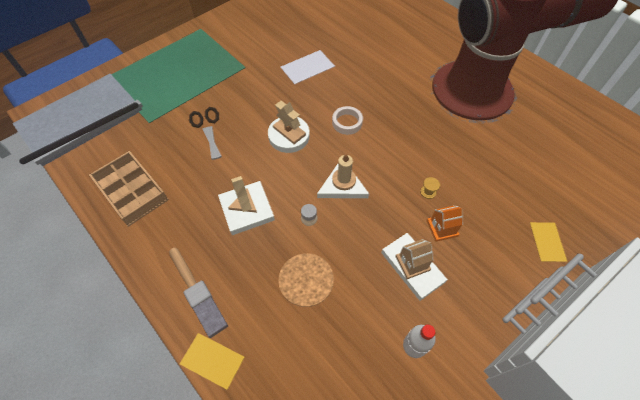

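View pics/side0.png

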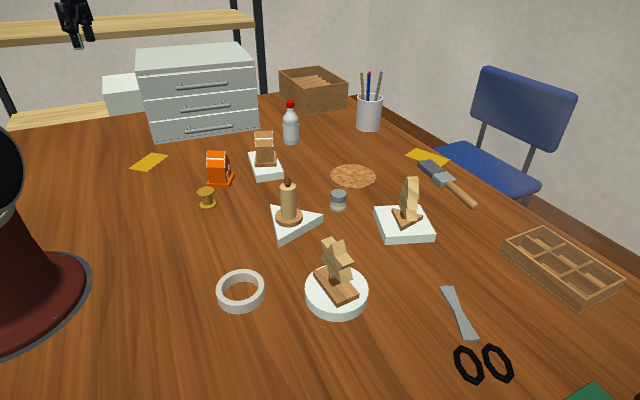

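The star stands on the round plinth (288,130), the tree on the square (245,205), the candle on the triangle (343,185) and the house on the oblong (415,262). The mat is free at (306,279) and the jar is at (309,213). Next I rectify the scene to the plinth-top plane and measure.

```bash
cat > h.py <<'E'
import numpy as np, cv2
from scipy.spatial.transform import Rotation as R
from station import ctrl, optics
def grab(n):
    o=ctrl.get_obs(); d=optics.get_image(n)
    K=np.array([[d["fx"],0,d["cx"]],[0,d["fy"],d["cy"]],[0,0,1]])
    if n=="wrist":
        T=np.eye(4); T[:3,:3]=R.from_rotvec(o["tool_rot"]).as_matrix(); T[:3,3]=o["tool_pos"]
        T=np.linalg.inv(T@d["mount"]); Rw,t=T[:3,:3],T[:3,3]
    else: Rw,t=R.from_rotvec(d["rvec"]).as_matrix(),d["tvec"]
    return d["image"],K,Rw,t
def ray(c,uv,z):
    """pixels -> world points on the plane at height z"""
    _,K,Rw,t=c; uv=np.atleast_2d(uv).astype(float)
    d=(Rw.T@np.linalg.inv(K)@np.c_[uv,np.ones(len(uv))].T).T; o=-Rw.T@t
    return o+d*((z-o[2])/d[:,2])[:,None]
def two(c1,uv1,c2,uv2):
    P=[c[1]@np.c_[c[2],c[3]] for c in (c1,c2)]
    X=cv2.triangulatePoints(P[0],P[1],np.array(uv1,float).reshape(2,1),np.array(uv2,float).reshape(2,1)).ravel()
    return X[:3]/X[3]
def top(c,z,x0,x1,y0,y1,s=1000):
    """rectified picture of the plane z; column = (y1-y)*s, row = (x1-x)*s"""
    _,K,Rw,t=c
    A=np.array([[0,-1/s,x1],[-1/s,0,y1],[0,0,z],[0,0,1]])
    return cv2.warpPerspective(c[0],K@np.c_[Rw,t]@A,(int((y1-y0)*s),int((x1-x0)*s)),flags=cv2.INTER_CUBIC|cv2.WARP_INVERSE_MAP)
E
python3 - <<'E'
from h import *
c=grab("scene"); hsv=cv2.cvtColor(c[0],cv2.COLOR_BGR2HSV)
m=((hsv[...,1]<50)&(hsv[...,2]>170)).astype(np.uint8)
for k in cv2.findContours(m,cv2.RETR_EXTERNAL,cv2.CHAIN_APPROX_NONE)[0]:
    if cv2.contourArea(k)<150: continue
    p=ray(c,k[:,0],.02)[:,:2]*1000
    (x,y),w,a=cv2.minAreaRect(p.astype(np.float32))
    print(k[:,0].mean(0).round(),(round(x),round(y)),np.round(w),round(a))
for n,u,z in (("mat",(306,279),.004),("jar",(309,210),.04)): print(n,ray(c,u,z).round(3))
for n,u in (("star",(288,130)),("tree",(245,205)),("candle",(343,185)),("house",(415,262)),("orange",(446,222)),("bottle",(425,340)),("brass",(430,187)),("tape",(348,119))): print(n,ray(c,u,.03).round(3))
E
```

```text
[427. 280.] (503, 264) [44. 67.] 81
[608. 339.] (311, 578) [148. 341.] 85
[584. 298.] (292, 493) [ 19. 372.] 85
[398. 252.] (493, 198) [68. 67.] 82
[245. 206.] (665, -110) [96. 96.] 70
[341. 185.] (462, -19) [ 78. 112.] 48
[289. 133.] (467, -203) [92. 97.] 52
[347. 117.] (327, -142) [72. 72.] 47
[307.  66.] (282, -345) [ 76. 127.] 80
mat [[0.674 0.1   0.004]]
jar [[0.579 0.001 0.04 ]]
star [[ 0.468 -0.201  0.03 ]]
tree [[ 0.668 -0.104  0.03 ]]
candle [[ 0.478 -0.     0.03 ]]
house [[0.497 0.226 0.03 ]]
orange [[0.381 0.21  0.03 ]]
bottle [[0.596 0.336 0.03 ]]
brass [[0.339 0.132 0.03 ]]
tape [[ 0.337 -0.13   0.03 ]]
```

```bash
cat >> h.py <<'E'
def plan(xyz,yaw=0.):
    """shift along the tool axes and turn to bring the TCP to xyz, tool down, closing line (tool y) at yaw from world +y"""
    o=ctrl.get_obs(); M=R.from_rotvec(o["tool_rot"])
    T=R.from_euler("z",yaw)*R.from_matrix([[-1,0,0],[0,1,0],[0,0,-1]])
    print("t",round(o["t"],2),"tcp",o["tool_pos"].round(4),"shift",M.inv().apply(np.array(xyz)-o["tool_pos"]).round(3),"turn",(M.inv()*T).as_rotvec().round(3))
E
python3 - <<'E'
from h import *
plan((.5,.03,.3))
E
python3 -m jog '[[[0,0,-0.05],[0,0,0]],[[0,0,-0.1],[0,0,0]]]'
```

```text
t 0.2 tcp [0.1652 0.6023 0.2056] shift [-0.474 -0.463 -0.094] turn [-0.001 -0.    -0.268]
t: 0.4
tool_pos: [0.1648, 0.6012, 0.3042]
tool_rot: [-0.419, -3.112, 0.01]
contact_force: [0.6, 1.0, 0.2]
opening: 0.0854
grip_force: 0.0
```

```bash
python3 -m jog '[[[-0.474,-0.463,0.006],[0,0,-0.268]],[[-0.474,-0.463,0.006],[0,0,-0.268]],[[-0.474,-0.463,0.006],[0,0,-0.268]],[[-0.474,-0.463,0.006],[0,0,-0.268]],[[-0.474,-0.463,0.006],[0,0,-0.268]]]'; python3 -c "
from h import *
plan((.5,.03,.3))"
```

```text
t: 0.9
tool_pos: [0.292, 0.3852, 0.3039]
tool_rot: [-0.002, 3.141, -0.0]
contact_force: [1.6, 0.6, 0.8]
opening: 0.0857
grip_force: 0.0
t 0.9 tcp [0.292  0.3852 0.3039] shift [-0.208 -0.355  0.004] turn [-0.     0.     0.001]
```

```bash
python3 -m jog '[[[-0.208,-0.355,0.004],[0,0,0]],[[-0.208,-0.355,0.004],[0,0,0]],[[-0.208,-0.355,0.004],[0,0,0]],[[-0.208,-0.355,0.004],[0,0,0]],[[-0.208,-0.355,0.004],[0,0,0]]]'; python3 -m jog '[[[-0.08,-0.14,0],[0,0,0]],[[-0.08,-0.14,0],[0,0,0]],[[-0.08,-0.14,0],[0,0,0]],[[-0.08,-0.14,0],[0,0,0]],[[-0.08,-0.14,0],[0,0,0]]]'; python3 -c "
from h import *
plan((.5,.03,.3))
c=grab('wrist'); im=top(c,.02,.37,.78,-.27,.33); cv2.imwrite('pics/top1.png',im); cv2.imwrite('pics/wrist1.png',c[0])
np.savez('pics/c1.npz',*c)"
```

```text
t: 1.4
tool_pos: [0.4185, 0.1694, 0.3018]
tool_rot: [-0.0, 3.141, 0.0]
contact_force: [0.3, 0.2, -0.7]
opening: 0.0856
grip_force: 0.0
t: 1.9
tool_pos: [0.4983, 0.03, 0.3011]
tool_rot: [-0.005, -3.14, -0.001]
contact_force: [-0.9, 0.8, 0.5]
opening: 0.0853
grip_force: 0.0
t 1.9 tcp [0.4983 0.03   0.3011] shift [-0.002  0.     0.001] turn [ 0.    -0.001 -0.003]
```

View pics/top1.png

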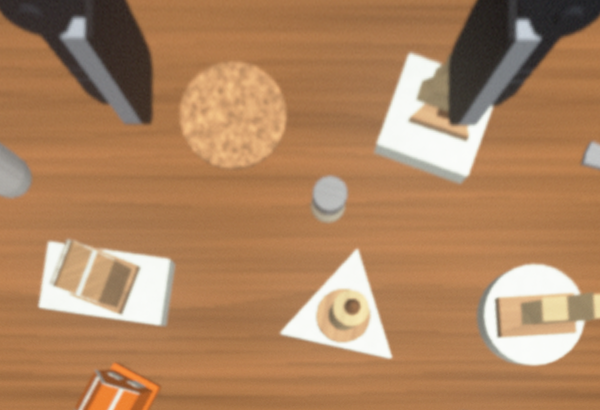

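Top view (1 px = 1 mm, z = 20 mm plane): oblong plinth at about (104,283), triangle (343,313), round (534,315), square (440,112, partly hidden by a finger), mat (233,114) and jar (330,195). All agree with the scene camera. Now the plinths and figures in detail.

```bash
python3 - <<'E'
from h import *
f=np.load('pics/c1.npz'); c=[f[k] for k in f.files]
x1,y1=.78,.33
im=top(c,.02,.37,x1,-.27,y1); hsv=cv2.cvtColor(im,cv2.COLOR_BGR2HSV)
for thr in (200,225):
  m=((hsv[...,1]<45)&(hsv[...,2]>thr)).astype(np.uint8)
  for k in cv2.findContours(m,cv2.RETR_EXTERNAL,cv2.CHAIN_APPROX_NONE)[0]:
    if cv2.contourArea(k)<1500: continue
    k=cv2.convexHull(k); W=lambda p:(round(1000*x1-p[1]),round(1000*y1-p[0]))
    r=cv2.minAreaRect(k); e=cv2.minEnclosingCircle(k); t=cv2.minEnclosingTriangle(k)[1][:,0]
    print(thr,"rect",W(r[0]),np.round(r[1]),round(r[2]),"circ",W(e[0]),round(e[1]),"tri",W(t.mean(0)),np.linalg.norm(t-t.mean(0),axis=1).round())
rows=[]
for z,zs in ((0,(.03,.03,.03)),(1,(.114,.096,.102))):
    r=[]
    for (x,y),zz in zip(((.465,-.204),(.467,-.013),(.50,.23)),zs):
        q=top(c,zz,x-.06,x+.06,y-.06,y+.06,2000); 
        for i in (40,80,120,160,200): cv2.circle(q,(i,120),1,(255,0,0),-1); cv2.circle(q,(120,i),1,(255,0,0),-1)
        r.append(q)
    rows.append(np.hstack(r))
cv2.imwrite('pics/crops1.png',np.vstack(rows))
E
```

```text
200 rect (466, -203) [100.  97.] 81 circ (466, -204) 51 tri (468, -203) [104.  95.  97.]
200 rect (482, -16) [112.  99.] 12 circ (467, -13) 65 tri (467, -12) [67. 67. 67.]
200 rect (498, 226) [124.  69.] 8 circ (497, 226) 69 tri (499, 206) [111.  98. 163.]
200 rect (665, -108) [97. 98.] 20 circ (665, -108) 67 tri (649, -118) [ 96.  98. 128.]
225 rect (466, -203) [100.  96.] 81 circ (466, -204) 50 tri (468, -203) [ 93. 104.  97.]
225 rect (482, -16) [111.  98.] 13 circ (467, -13) 64 tri (467, -13) [66. 67. 66.]
225 rect (497, 226) [122.  66.] 8 circ (497, 226) 68 tri (500, 207) [109.  98. 161.]
225 rect (666, -108) [96. 96.] 20 circ (666, -108) 66 tri (650, -118) [ 95.  93. 125.]
```

View pics/crops1.png

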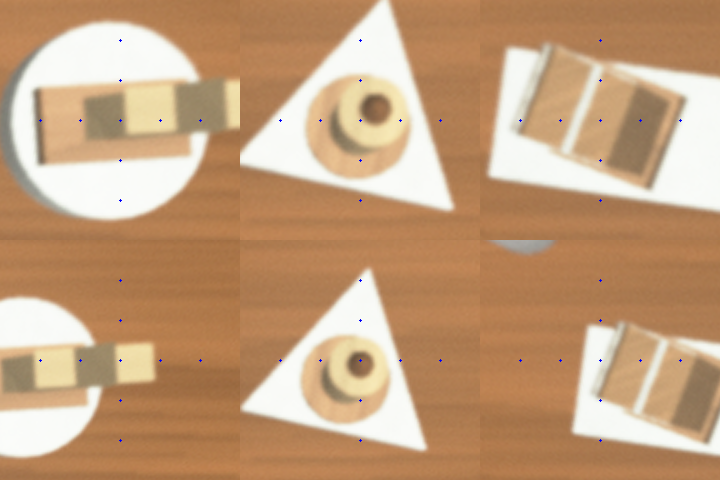

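Crops (2 px/mm):
- **Star:** foot corners (42,90) to (190,155), centre near (0.464,-0.202), long axis at yaw +3°.
- **Candle:** foot circle at (358,126), giving (0.464,-0.012).
- **House:** right foot edge (686,97)–(652,188), giving about (0.498,0.221) at yaw -21°.

The plinth sizes match those given. I take the star first.

```bash
python3 -c "
from h import *
print(ctrl.get_obs()['q'].round(2))
plan((.464,-.202,.2),1.626);plan((.464,-.202,.2),-1.515)"
```

```text
[-0.09 -0.29  1.77  0.    1.66 -1.66]
t 1.95 tcp [0.4978 0.0313 0.3013] shift [ 0.034 -0.233  0.101] turn [ 1.000e-03 -0.000e+00 -1.627e+00]
t 1.95 tcp [0.4978 0.0313 0.3013] shift [ 0.034 -0.233  0.101] turn [-0.000e+00 -1.000e-03  1.514e+00]
```

```bash
A='x'; python3 -m jog '[[[0.034,-0.233,0.1],[0,0,1.514]],[[0.034,-0.233,0.1],[0,0,1.514]],[[0.034,-0.233,0.1],[0,0,1.514]],[[0.034,-0.233,0.1],[0,0,1.514]],[[0.034,-0.233,0.1],[0,0,1.514]]]'; python3 -m jog '[[[0,0,0],[0,0,0.76]],[[0,0,0],[0,0,0.76]],[[0,0,0],[0,0,0.76]],[[0,0,0],[0,0,0.76]],[[0,0,0],[0,0,0.76]]]'; python3 -c "
from h import *
plan((.464,-.202,.063),-1.515)
c=grab('wrist'); cv2.imwrite('pics/w2.png',np.hstack([c[0][:,120:520],cv2.resize(top(c,.03,.39,.54,-.28,-.13,2000),(400,400))]));np.savez('pics/c2.npz',*c)"
```

```text
t: 2.45
tool_pos: [0.4647, -0.1959, 0.2037]
tool_rot: [1.154, 2.92, 0.001]
contact_force: [0.2, -0.5, 0.4]
opening: 0.0851
grip_force: 0.0
t: 2.95
tool_pos: [0.4652, -0.1943, 0.2042]
tool_rot: [2.145, 2.295, 0.001]
contact_force: [-0.1, -0.3, -0.1]
opening: 0.0857
grip_force: 0.0
t 2.95 tcp [ 0.4652 -0.1943  0.2042] shift [-0.008 -0.002  0.141] turn [ 0.001 -0.     0.012]
```

View pics/w2.png

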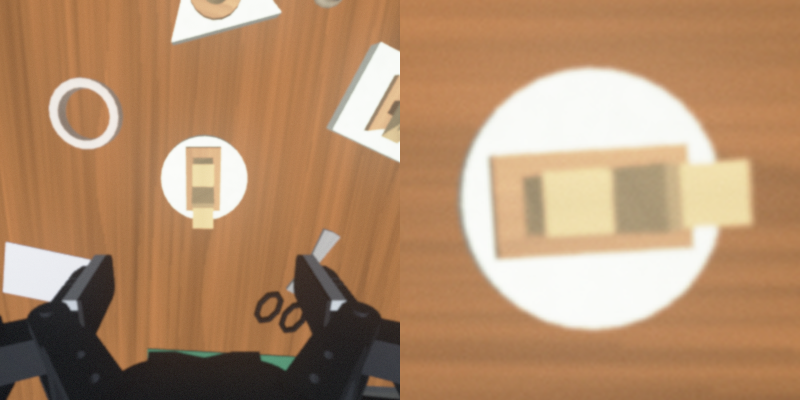

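Close view confirms it: foot corners at (490,157), (497,258), (692,247), (685,146) in the right half give centre (0.464,-0.2015), yaw 3°. I descend and grip.

```bash
python3 -m jog '[[[-0.008,-0.002,0.04],[0,0,0.012]],[[-0.008,-0.002,0.08],[0,0,0.012]],[[-0.008,-0.002,0.115],[0,0,0.012]],[[-0.008,-0.002,0.141],[0,0,0.012]],[[-0.008,-0.002,0.141],[0,0,0.012]]]' 1 40; python3 -m jog '[[[0,0,0],[0,0,0]],[[0,0,0],[0,0,0]],[[0,0,0],[0,0,0]],[[0,0,0],[0,0,0]],[[0,0,0],[0,0,0]]]' 0 40;python3 -m jog '[[[0,0,0],[0,0,0]],[[0,0,0],[0,0,0]],[[0,0,0],[0,0,0]]]'; python3 -c "
from h import *
plan((.464,-.202,.063),-1.515)"
```

```text
t: 3.5
tool_pos: [0.4605, -0.201, 0.0587]
tool_rot: [-2.144, -2.284, 0.002]
contact_force: [-0.7, -0.5, -0.2]
opening: 0.0853
grip_force: 0.0
t: 4.0
tool_pos: [0.4645, -0.2051, 0.0644]
tool_rot: [2.153, 2.284, 0.001]
contact_force: [1.3, -0.8, 3.4]
opening: 0.019
grip_force: 40.1
t: 4.3
tool_pos: [0.4645, -0.2051, 0.0644]
tool_rot: [2.153, 2.284, 0.001]
contact_force: [0.7, -0.2, 4.9]
opening: 0.0191
grip_force: 40.4
t 4.3 tcp [ 0.4645 -0.2051  0.0644] shift [ 0.003 -0.     0.001] turn [0.002 0.001 0.003]
```

```bash
python3 -m jog '[[[0,0,-0.03],[0,0,0]],[[0,0,-0.08],[0,0,0]],[[0,0,-0.125],[0,0,0]],[[0,0,-0.125],[0,0,0]]]'; python3 -c "
from h import *
plan((.668,.098,.185),-1.515)"
```

```text
t: 4.7
tool_pos: [0.4668, -0.2068, 0.1957]
tool_rot: [2.146, 2.277, 0.003]
contact_force: [-0.1, -0.6, -0.5]
opening: 0.0189
grip_force: 39.6
t 4.7 tcp [ 0.4668 -0.2068  0.1957] shift [0.292 0.219 0.011] turn [0.01  0.008 0.003]
```

```bash
python3 -m jog '[[[0.04,0.03,0],[0,0,0]],[[0.08,0.06,0],[0,0,0]],[[0.12,0.09,0],[0,0,0]],[[0.16,0.12,0],[0,0,0]],[[0.2,0.15,0],[0,0,0]]]'; python3 -m jog '[[[0.04,0.03,0],[0,0,0]],[[0.08,0.06,0],[0,0,0]],[[0.092,0.069,0],[0,0,0]],[[0.092,0.069,0],[0,0,0]],[[0.092,0.069,0],[0,0,0]]]'; python3 -c "
from h import *
plan((.668,.098,.05),-1.515)
c=grab('wrist');np.savez('pics/c3.npz',*c);cv2.imwrite('pics/w3.png',np.hstack([c[0][:,120:520],cv2.resize(top(c,.03,.58,.74,-.19,-.03,2500),(400,400))]))"
```

```text
t: 5.2
tool_pos: [0.6012, 0.0057, 0.186]
tool_rot: [-2.154, -2.284, 0.003]
contact_force: [1.3, -0.1, -1.1]
opening: 0.0189
grip_force: 39.7
t: 5.7
tool_pos: [0.6638, 0.0991, 0.1865]
tool_rot: [-2.154, -2.285, 0.004]
contact_force: [0.3, 0.0, -0.9]
opening: 0.0191
grip_force: 39.8
t 5.7 tcp [0.6638 0.0991 0.1865] shift [-0.001  0.004  0.136] turn [-0.003  0.001  0.003]
```

View pics/w3.png

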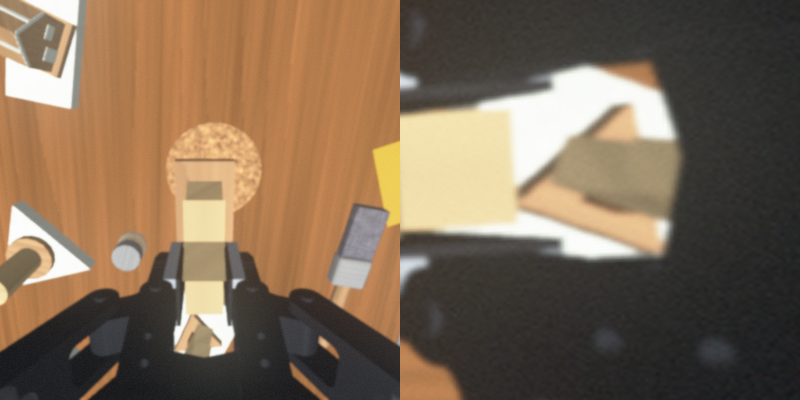

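The star hangs upright in the fingers, the cork mat lies below and ahead of it (214,165), and the jar (130,250) is clear. I lower it onto the mat.

```bash
python3 -m jog '[[[0,0.004,0.04],[0,0,0]],[[0,0.004,0.08],[0,0,0]],[[0,0.004,0.11],[0,0,0]],[[0,0.004,0.128],[0,0,0]],[[0,0.004,0.137],[0,0,0]]]'; python3 -m jog '[[[0,0,0],[0,0,0]],[[0,0,0],[0,0,0]]]'; python3 -c "
from h import *
plan((.668,.098,.048),-1.515)"
```

```text
t: 6.25
tool_pos: [0.6673, 0.0987, 0.0489]
tool_rot: [-2.155, -2.283, 0.004]
contact_force: [-0.3, -0.1, -1.8]
opening: 0.0187
grip_force: 39.8
t: 6.45
tool_pos: [0.6702, 0.0998, 0.0531]
tool_rot: [2.154, 2.284, 0.003]
contact_force: [0.3, -0.1, -1.9]
opening: 0.0193
grip_force: 39.8
t 6.45 tcp [0.6702 0.0998 0.0531] shift [-0.002 -0.002  0.005] turn [0.003 0.    0.003]
```

```bash
python3 -m jog '[[[0,0,0.002],[0,0,0]],[[0,0,0.004],[0,0,0]],[[0,0,0.004],[0,0,0]],[[0,0,0.004],[0,0,0]]]';  python3 -m jog '[[[0,0,0],[0,0,0]],[[0,0,0],[0,0,0]],[[0,0,0],[0,0,0]],[[0,0,0],[0,0,0]],[[0,0,0],[0,0,0]]]' 1; python3 -m jog '[[[0,0,-0.03],[0,0,0]],[[0,0,-0.07],[0,0,0]],[[0,0,-0.12],[0,0,0]],[[0,0,-0.15],[0,0,0]],[[0,0,-0.15],[0,0,0]]]'; python3 -c "
from h import *
plan((.464,-.012,.2),-1.515);print(ctrl.get_obs()['q'][5])
plan((.464,-.012,.2),0)"
```

```text
t: 6.85
tool_pos: [0.67, 0.1003, 0.0485]
tool_rot: [2.153, 2.285, 0.003]
contact_force: [0.6, 0.0, 3.1]
opening: 0.019
grip_force: 40.3
t: 7.35
tool_pos: [0.6686, 0.1001, 0.0468]
tool_rot: [-2.155, -2.286, 0.001]
contact_force: [-0.2, -0.1, 0.2]
opening: 0.0854
grip_force: 0.0
t: 7.85
tool_pos: [0.6724, 0.1003, 0.205]
tool_rot: [2.149, 2.28, 0.014]
contact_force: [0.6, -0.8, 0.5]
opening: 0.0857
grip_force: 0.0
t 7.85 tcp [0.6724 0.1003 0.205 ] shift [-0.1   -0.215  0.002] turn [0.012 0.    0.003]
-0.020418127870454713
t 7.85 tcp [0.6724 0.1003 0.205 ] shift [-0.1   -0.215  0.002] turn [ 0.01   0.009 -1.512]
```

```bash
python3 -m jog '[[[-0.02,-0.043,0],[0,0,0]],[[-0.04,-0.086,0],[0,0,0]],[[-0.06,-0.129,0],[0,0,0]],[[-0.08,-0.172,0],[0,0,0]],[[-0.1,-0.215,0],[0,0,0]]]'; python3 -m jog '[[[0,0,0],[0,0,0]],[[0,0,0],[0,0,0]]]'; python3 - <<'E'
from h import *
plan((.464,-.012,.063),-1.515)
c=grab('wrist');np.savez('pics/c4.npz',*c)
a=top(c,.03,.404,.524,-.072,.048,3000);b=top(c,.096,.404,.524,-.072,.048,3000)
for q in (a,b):
  for i in range(60,360,60): cv2.circle(q,(i,180),1,(255,0,0),-1); cv2.circle(q,(180,i),1,(255,0,0),-1)
cv2.imwrite('pics/w4.png',np.hstack([a,b]))
E
```

```text
t: 8.35
tool_pos: [0.4579, -0.0129, 0.1956]
tool_rot: [-2.153, -2.286, 0.002]
contact_force: [-0.2, -1.2, 0.7]
opening: 0.0852
grip_force: 0.0
t: 8.55
tool_pos: [0.4593, -0.0127, 0.1963]
tool_rot: [-2.156, -2.285, -0.0]
contact_force: [0.2, -0.7, 0.8]
opening: 0.0855
grip_force: 0.0
t 8.55 tcp [ 0.4593 -0.0127  0.1963] shift [0.    0.005 0.133] turn [ 0.    -0.     0.002]
```

View pics/w4.png

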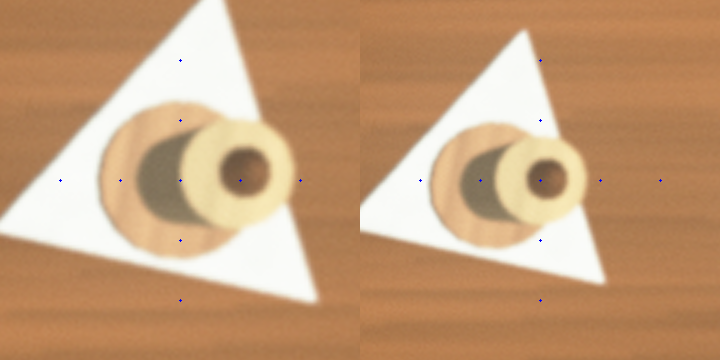

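Left crop: foot circle centred at (179,180), giving (0.464,-0.012). Right crop: stick top at (540,181), the same spot, so the two heights agree. I grip the candle.

```bash
python3 -m jog '[[[0,0.005,0.04],[0,0,0]],[[0,0.005,0.08],[0,0,0]],[[0,0.005,0.11],[0,0,0]],[[0,0.005,0.133],[0,0,0]],[[0,0.005,0.133],[0,0,0]]]'; python3 -m jog '[[[0,0,0],[0,0,0]],[[0,0,0],[0,0,0]],[[0,0,0],[0,0,0]],[[0,0,0],[0,0,0]],[[0,0,0],[0,0,0]]]' 0 40;python3 -c "
from h import *
plan((.464,-.012,.063),-1.515)"; python3 -m jog '[[[0,0,-0.03],[0,0,0]],[[0,0,-0.07],[0,0,0]],[[0,0,-0.12],[0,0,0]],[[0,0,-0.13],[0,0,0]],[[0,0,-0.13],[0,0,0]]]'; python3 -c "
from h import *
plan((.466,-.2035,.19),-1.515)"
```

```text
t: 9.1
tool_pos: [0.4628, -0.011, 0.0598]
tool_rot: [-2.149, -2.282, 0.007]
contact_force: [0.4, -0.4, 0.0]
opening: 0.0857
grip_force: 0.0
t: 9.6
tool_pos: [0.4661, -0.0123, 0.0657]
tool_rot: [2.154, 2.285, 0.002]
contact_force: [-2.1, -1.6, 5.5]
opening: 0.0276
grip_force: 39.0
t 9.6 tcp [ 0.4661 -0.0123  0.0657] shift [ 0.    -0.002  0.003] turn [0.002 0.001 0.003]
t: 10.1
tool_pos: [0.4666, -0.0124, 0.1968]
tool_rot: [2.152, 2.282, 0.005]
contact_force: [-0.5, 0.2, -0.9]
opening: 0.0273
grip_force: 39.8
t 10.1 tcp [ 0.4666 -0.0124  0.1968] shift [-0.191 -0.012  0.007] turn [0.006 0.001 0.003]
```

```bash
python3 -m jog '[[[-0.04,-0.012,0],[0,0,0]],[[-0.09,-0.012,0],[0,0,0]],[[-0.14,-0.012,0],[0,0,0]],[[-0.18,-0.012,0],[0,0,0]],[[-0.191,-0.012,0],[0,0,0]]]'; python3 -m jog '[[[0,0,0],[0,0,0]],[[0,0,0],[0,0,0]],[[0,0,0],[0,0,0]]]'; python3 -c "
from h import *
plan((.466,-.2035,.066),-1.515)"
```

```text
t: 10.6
tool_pos: [0.4627, -0.2061, 0.1907]
tool_rot: [-2.157, -2.278, 0.003]
contact_force: [-0.4, 0.9, -1.6]
opening: 0.0272
grip_force: 39.9
t: 10.9
tool_pos: [0.4641, -0.2019, 0.1931]
tool_rot: [-2.152, -2.287, -0.0]
contact_force: [0.1, -0.8, -1.3]
opening: 0.0272
grip_force: 39.9
t 10.9 tcp [ 0.4641 -0.2019  0.1931] shift [-0.002  0.002  0.127] turn [-0.001 -0.001  0.005]
```

```bash
python3 -m jog '[[[-0.002,0.002,0.04],[0,0,0]],[[-0.002,0.002,0.08],[0,0,0]],[[-0.002,0.002,0.105],[0,0,0]],[[-0.002,0.002,0.118],[0,0,0]],[[-0.002,0.002,0.122],[0,0,0]]]'; python3 -m jog '[[[0,0,0],[0,0,0]],[[0,0,0],[0,0,0]],[[0,0,0],[0,0,0]]]'; python3 -c "
from h import *
plan((.466,-.2035,.066),-1.515)"
```

```text
t: 11.4
tool_pos: [0.4658, -0.2039, 0.0705]
tool_rot: [-2.151, -2.286, 0.001]
contact_force: [0.2, 0.3, -1.0]
opening: 0.0275
grip_force: 39.9
t: 11.7
tool_pos: [0.4677, -0.206, 0.0739]
tool_rot: [2.153, 2.284, 0.001]
contact_force: [0.5, 0.5, -1.4]
opening: 0.0277
grip_force: 39.9
t 11.7 tcp [ 0.4677 -0.206   0.0739] shift [ 0.003 -0.002  0.008] turn [0.003 0.002 0.003]
```

```bash
python3 -m jog '[[[0.002,-0.002,0.004],[0,0,0]],[[0.002,-0.002,0.007],[0,0,0]],[[0.002,-0.002,0.008],[0,0,0]],[[0.002,-0.002,0.008],[0,0,0]],[[0.002,-0.002,0.008],[0,0,0]]]';  python3 -m jog '[[[0,0,0],[0,0,0]],[[0,0,0],[0,0,0]],[[0,0,0],[0,0,0]],[[0,0,0],[0,0,0]],[[0,0,0],[0,0,0]]]' 1; python3 -m jog '[[[0,0,-0.03],[0,0,0]],[[0,0,-0.07],[0,0,0]],[[0,0,-0.12],[0,0,0]],[[0,0,-0.15],[0,0,0]],[[0,0,-0.15],[0,0,0]]]'; python3 -c "
from h import *
plan((.50,-.12,.22),0);print(ctrl.get_obs()['q'][5])"
```

```text
t: 12.2
tool_pos: [0.4648, -0.2042, 0.0659]
tool_rot: [2.154, 2.285, -0.001]
contact_force: [-3.7, 0.3, 6.8]
opening: 0.0273
grip_force: 40.9
t: 12.7
tool_pos: [0.4643, -0.2034, 0.0638]
tool_rot: [-2.155, -2.286, 0.0]
contact_force: [0.0, 0.0, -0.3]
opening: 0.0854
grip_force: 0.0
t: 13.2
tool_pos: [0.4672, -0.2052, 0.2206]
tool_rot: [2.147, 2.278, 0.003]
contact_force: [1.7, 0.1, 1.0]
opening: 0.0858
grip_force: 0.0
t 13.2 tcp [ 0.4672 -0.2052  0.2206] shift [0.083 0.038 0.   ] turn [ 0.002  0.012 -1.512]
-0.6188507871977703
```

```bash
python3 -m jog '[[[0.017,0.041,0],[0,0,0]],[[0.034,0.082,0.005],[0,0,0]],[[0.051,0.122,0.01],[0,0,0]],[[0.068,0.163,0.01],[0,0,0]],[[0.086,0.204,0.01],[0,0,0]]]'; python3 -m jog '[[[0,0,0],[0,0,0]],[[0,0,0],[0,0,0]]]'; python3 - <<'E'
from h import *
plan((.666,-.108,.2),-1.515)
c=grab('wrist');np.savez('pics/c5.npz',*c)
a=top(c,.03,.606,.726,-.168,-.048,3000);b=top(c,.118,.606,.726,-.168,-.048,3000)
for q in (a,b):
  for i in range(60,360,60): cv2.circle(q,(i,180),1,(255,0,0),-1); cv2.circle(q,(180,i),1,(255,0,0),-1)
cv2.imwrite('pics/w5.png',np.hstack([a,b]))
E
```

```text
t: 13.7
tool_pos: [0.6637, -0.1045, 0.2017]
tool_rot: [-2.153, -2.284, 0.002]
contact_force: [-0.6, -0.4, 1.5]
opening: 0.0853
grip_force: 0.0
t: 13.9
tool_pos: [0.6627, -0.1048, 0.2016]
tool_rot: [-2.151, -2.285, 0.003]
contact_force: [-0.2, -0.0, 1.0]
opening: 0.0853
grip_force: 0.0
t 13.9 tcp [ 0.6627 -0.1048  0.2016] shift [-0.003  0.003  0.002] turn [-0.004 -0.001  0.005]
```

View pics/w5.png

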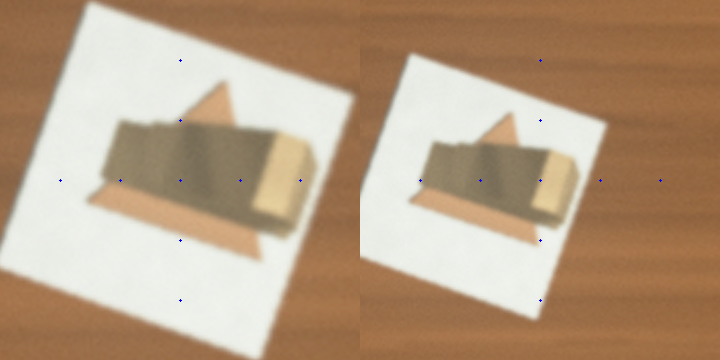

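Tree foot corners at (226,81), (87,201), (262,262) have sides of 61–62 mm, as they should. Centre is (0.6656,-0.112), with the slab normal at -18.8°. I turn and grip.

```bash
python3 -c "
from h import *
plan((.6656,-.112,.067),-1.899)"; python3 -m jog '[[[-0.007,0.003,0.0],[0,0,0.15]],[[-0.007,0.003,0],[0,0,0.3]],[[-0.007,0.003,0],[0,0,0.384]],[[-0.007,0.003,0],[0,0,0.384]],[[-0.007,0.003,0],[0,0,0.384]]]'; python3 -c "
from h import *
plan((.6656,-.112,.067),-1.899)"
```

```text
t 13.95 tcp [ 0.6622 -0.1054  0.2023] shift [-0.007  0.003  0.135] turn [-0.003 -0.     0.388]
t: 14.45
tool_pos: [0.6656, -0.113, 0.2041]
tool_rot: [2.551, 1.834, -0.0]
contact_force: [0.8, -0.1, -0.4]
opening: 0.0856
grip_force: 0.0
t 14.45 tcp [ 0.6656 -0.113   0.2041] shift [ 0.001 -0.     0.137] turn [0.    0.    0.004]
```

```bash
python3 -m jog '[[[0.001,0,0.04],[0,0,0]],[[0.001,0,0.08],[0,0,0]],[[0.001,0,0.11],[0,0,0]],[[0.001,0,0.136],[0,0,0]],[[0.001,0,0.136],[0,0,0]]]'; python3 -m jog '[[[0,0,0],[0,0,0]],[[0,0,0],[0,0,0]],[[0,0,0],[0,0,0]],[[0,0,0],[0,0,0]],[[0,0,0],[0,0,0]]]' 0 40;python3 -c "
from h import *
plan((.6656,-.112,.067),-1.899)"; python3 -m jog '[[[0,0,-0.03],[0,0,0]],[[0,0,-0.07],[0,0,0]],[[0,0,-0.12],[0,0,0]],[[0,0,-0.13],[0,0,0]],[[0,0,-0.13],[0,0,0]]]'; python3 -c "
from h import *
plan((.467,-.013,.19),-1.79)"
```

```text
t: 14.95
tool_pos: [0.6627, -0.1107, 0.0626]
tool_rot: [-2.545, -1.829, 0.009]
contact_force: [-0.4, 0.8, -0.1]
opening: 0.0858
grip_force: 0.0
t: 15.45
tool_pos: [0.6674, -0.1117, 0.0695]
tool_rot: [2.55, 1.832, 0.002]
contact_force: [-0.3, -0.1, 2.4]
opening: 0.0189
grip_force: 43.2
t 15.45 tcp [ 0.6674 -0.1117  0.0695] shift [-0.001 -0.002  0.002] turn [ 0.002 -0.     0.003]
t: 15.95
tool_pos: [0.6684, -0.1119, 0.2016]
tool_rot: [2.548, 1.83, 0.006]
contact_force: [0.3, 0.3, -2.5]
opening: 0.019
grip_force: 42.8
t 15.95 tcp [ 0.6684 -0.1119  0.2016] shift [ 0.029 -0.222  0.01 ] turn [ 0.006  0.    -0.106]
```

```bash
python3 -m jog '[[[0.006,-0.044,0],[0,0,0]],[[0.012,-0.088,0],[0,0,-0.05]],[[0.018,-0.132,0],[0,0,-0.1]],[[0.024,-0.177,0],[0,0,-0.106]],[[0.029,-0.222,0],[0,0,-0.106]]]'; python3 -m jog '[[[0,0,0],[0,0,0]],[[0,0,0],[0,0,0]],[[0,0,0],[0,0,0]]]'; python3 -c "
from h import *
plan((.467,-.013,.07),-1.79)"
```

```text
t: 16.45
tool_pos: [0.4623, -0.0121, 0.1942]
tool_rot: [-2.447, -1.962, 0.006]
contact_force: [-0.3, 0.8, -0.5]
opening: 0.019
grip_force: 42.6
t: 16.75
tool_pos: [0.4656, -0.0133, 0.1968]
tool_rot: [-2.45, -1.964, 0.002]
contact_force: [-0.4, 0.3, -2.3]
opening: 0.0192
grip_force: 42.7
t 16.75 tcp [ 0.4656 -0.0133  0.1968] shift [0.001 0.001 0.127] turn [-0.001  0.    -0.   ]
```

```bash
python3 -m jog '[[[0,0.001,0.04],[0,0,0]],[[0,0.001,0.08],[0,0,0]],[[0,0.001,0.105],[0,0,0]],[[0,0.001,0.116],[0,0,0]],[[0,0.001,0.12],[0,0,0]]]'; python3 -m jog '[[[0,0,0],[0,0,0]],[[0,0,0],[0,0,0]],[[0,0,0],[0,0,0]]]'; python3 -c "
from h import *
plan((.467,-.013,.069),-1.79)"
```

```text
t: 17.25
tool_pos: [0.4663, -0.0136, 0.0765]
tool_rot: [-2.45, -1.963, 0.003]
contact_force: [0.4, 0.9, -1.2]
opening: 0.0192
grip_force: 42.6
t: 17.55
tool_pos: [0.4679, -0.0136, 0.0798]
tool_rot: [2.449, 1.964, 0.003]
contact_force: [1.3, -0.0, -1.9]
opening: 0.019
grip_force: 42.6
t 17.55 tcp [ 0.4679 -0.0136  0.0798] shift [ 0.    -0.001  0.011] turn [ 0.003 -0.     0.   ]
```

```bash
python3 -m jog '[[[0,-0.001,0.004],[0,0,0]],[[0,-0.001,0.008],[0,0,0]],[[0,-0.001,0.01],[0,0,0]],[[0,-0.001,0.011],[0,0,0]],[[0,-0.001,0.011],[0,0,0]]]';  python3 -m jog '[[[0,0,0],[0,0,0]],[[0,0,0],[0,0,0]],[[0,0,0],[0,0,0]],[[0,0,0],[0,0,0]],[[0,0,0],[0,0,0]]]' 1; python3 -m jog '[[[0,0,-0.03],[0,0,0]],[[0,0,-0.07],[0,0,0]],[[0,0,-0.12],[0,0,0]],[[0,0,-0.15],[0,0,0]],[[0,0,-0.15],[0,0,0]]]'; python3 -c "
from h import *
plan((.498,.221,.2),-1.93);print(ctrl.get_obs()['q'][[0,5]])"
```

```text
t: 18.05
tool_pos: [0.466, -0.0131, 0.0695]
tool_rot: [-2.451, -1.966, 0.0]
contact_force: [-7.2, 1.4, 13.1]
opening: 0.0189
grip_force: 44.5
t: 18.55
tool_pos: [0.4654, -0.0131, 0.0667]
tool_rot: [-2.451, -1.965, 0.0]
contact_force: [-0.7, 0.6, 0.1]
opening: 0.0853
grip_force: 0.0
t: 19.05
tool_pos: [0.4687, -0.0137, 0.2234]
tool_rot: [2.444, 1.96, 0.011]
contact_force: [0.5, 0.4, 0.1]
opening: 0.0853
grip_force: 0.0
t 19.05 tcp [ 0.4687 -0.0137  0.2234] shift [ 0.235 -0.023  0.023] turn [ 0.011 -0.001  0.14 ]
[-0.1880655   0.03086982]
```

```bash
python3 -m jog '[[[0.05,-0.005,0.01],[0,0,0.07]],[[0.098,-0.01,0.013],[0,0,0.14]],[[0.146,-0.015,0.013],[0,0,0.144]],[[0.194,-0.019,0.013],[0,0,0.144]],[[0.235,-0.023,0.013],[0,0,0.144]]]'; python3 -m jog '[[[0,0,0],[0,0,0]],[[0,0,0],[0,0,0]]]'; python3 - <<'E'
from h import *
plan((.498,.221,.2),-1.934)
c=grab('wrist');np.savez('pics/c6.npz',*c)
a=top(c,.03,.438,.558,.161,.281,3000);b=top(c,.102,.438,.558,.161,.281,3000)
for q in (a,b):
  for i in range(60,360,60): cv2.circle(q,(i,180),1,(255,0,0),-1); cv2.circle(q,(180,i),1,(255,0,0),-1)
cv2.imwrite('pics/w6.png',np.hstack([a,b]))
E
```

```text
t: 19.55
tool_pos: [0.4934, 0.2234, 0.2024]
tool_rot: [-2.585, -1.785, 0.003]
contact_force: [1.2, -0.1, 1.0]
opening: 0.0851
grip_force: 0.0
t: 19.75
tool_pos: [0.4934, 0.2217, 0.2024]
tool_rot: [-2.584, -1.786, 0.004]
contact_force: [-0.1, 0.6, 0.4]
opening: 0.0857
grip_force: 0.0
t 19.75 tcp [0.4934 0.2217 0.2024] shift [0.001 0.005 0.002] turn [-0.002  0.002  0.002]
```

View pics/w6.png

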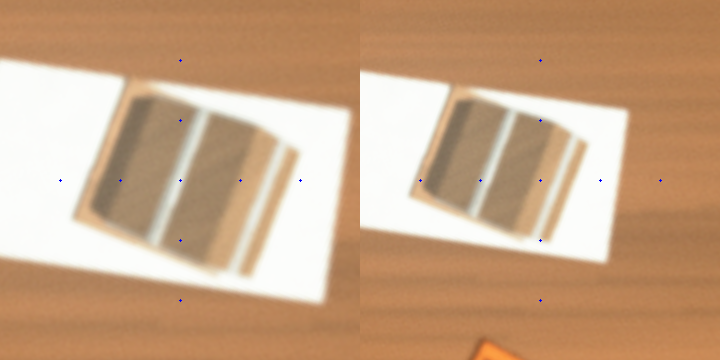

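House foot left edge (129,79)–(76,217) and the ridge line (563,125)–(527,238) give centre (0.499,0.2215), yaw -21°. The orange house stays clear, at (485,350). I grip it.

```bash
python3 -m jog '[[[0.001,0.005,0.04],[0,0,0]],[[0.001,0.005,0.08],[0,0,0]],[[0.001,0.005,0.11],[0,0,0]],[[0.001,0.005,0.137],[0,0,0]],[[0.001,0.005,0.137],[0,0,0]]]'; python3 -m jog '[[[0,0,0],[0,0,0]],[[0,0,0],[0,0,0]]]'; python3 -c "
from h import *
plan((.499,.2215,.063),-1.934)"; python3 -m jog '[[[0,0,0],[0,0,0]],[[0,0,0],[0,0,0]],[[0,0,0],[0,0,0]],[[0,0,0],[0,0,0]],[[0,0,0],[0,0,0]]]' 0 35;python3 -c "
from h import *
plan((.499,.2215,.063),-1.934)"
```

```text
t: 20.3
tool_pos: [0.4954, 0.2178, 0.0619]
tool_rot: [-2.586, -1.779, 0.015]
contact_force: [-0.9, -0.4, -0.7]
opening: 0.0856
grip_force: 0.0
t: 20.5
tool_pos: [0.5008, 0.2202, 0.0692]
tool_rot: [2.586, 1.782, 0.005]
contact_force: [-0.0, 1.2, -0.2]
opening: 0.0852
grip_force: 0.0
t 20.5 tcp [0.5008 0.2202 0.0692] shift [ 0.001 -0.002  0.006] turn [ 0.003 -0.002 -0.001]
t: 21.0
tool_pos: [0.4996, 0.2207, 0.0681]
tool_rot: [2.586, 1.784, 0.001]
contact_force: [-2.0, 0.1, 6.7]
opening: 0.038
grip_force: 34.8
t 21.0 tcp [0.4996 0.2207 0.0681] shift [ 0.    -0.001  0.005] turn [ 0.001 -0.001  0.   ]
```

```bash
python3 -m jog '[[[0,0,-0.03],[0,0,0]],[[0,0,-0.07],[0,0,0]],[[0,0,-0.12],[0,0,0]],[[0,0,-0.13],[0,0,0]],[[0,0,-0.13],[0,0,0]]]'; python3 -c "
from h import *
plan((.666,-.109,.195),-1.934)"
```

```text
t: 21.5
tool_pos: [0.5007, 0.2209, 0.1996]
tool_rot: [2.584, 1.783, 0.008]
contact_force: [-0.3, 0.4, -1.9]
opening: 0.0379
grip_force: 35.4
t 21.5 tcp [0.5007 0.2209 0.1996] shift [-0.25   0.272  0.005] turn [ 0.004 -0.003  0.   ]
```

```bash
python3 -m jog '[[[-0.033,0.036,0],[0,0,0]],[[-0.066,0.072,0],[0,0,0]],[[-0.1,0.108,0],[0,0,0]],[[-0.133,0.145,0],[0,0,0]],[[-0.166,0.181,0],[0,0,0]]]'; python3 -m jog '[[[-0.033,0.036,0],[0,0,0]],[[-0.066,0.072,0],[0,0,0]],[[-0.084,0.091,0],[0,0,0]],[[-0.084,0.091,0],[0,0,0]],[[-0.084,0.091,0],[0,0,0]]]'; python3 -c "
from h import *
plan((.666,-.109,.072),-1.934)"
```

```text
t: 22.0
tool_pos: [0.6084, -0.0007, 0.193]
tool_rot: [-2.583, -1.782, 0.006]
contact_force: [0.9, -0.3, -0.2]
opening: 0.0381
grip_force: 35.5
t: 22.5
tool_pos: [0.6632, -0.1097, 0.1933]
tool_rot: [-2.583, -1.78, 0.005]
contact_force: [0.3, -0.2, -1.7]
opening: 0.0379
grip_force: 35.7
t 22.5 tcp [ 0.6632 -0.1097  0.1933] shift [0.002 0.003 0.121] turn [-0.006  0.    -0.001]
```

```bash
python3 -m jog '[[[0.001,0.002,0.04],[0,0,0]],[[0.001,0.002,0.08],[0,0,0]],[[0.001,0.002,0.1],[0,0,0]],[[0.001,0.002,0.11],[0,0,0]],[[0.001,0.002,0.114],[0,0,0]]]'; python3 -m jog '[[[0,0,0],[0,0,0]],[[0,0,0],[0,0,0]],[[0,0,0],[0,0,0]]]'; python3 -c "
from h import *
plan((.666,-.109,.068),-1.934)"
```

```text
t: 23.0
tool_pos: [0.6656, -0.1081, 0.081]
tool_rot: [-2.583, -1.784, 0.003]
contact_force: [-0.2, -0.3, -0.7]
opening: 0.0377
grip_force: 35.7
t: 23.3
tool_pos: [0.6681, -0.1099, 0.0851]
tool_rot: [2.584, 1.783, 0.003]
contact_force: [0.4, 0.6, -1.4]
opening: 0.0378
grip_force: 35.7
t 23.3 tcp [ 0.6681 -0.1099  0.0851] shift [ 0.    -0.002  0.017] turn [ 0.003 -0.     0.   ]
```

```bash
python3 -m jog '[[[0,-0.002,0.006],[0,0,0]],[[0,-0.002,0.012],[0,0,0]],[[0,-0.002,0.015],[0,0,0]],[[0,-0.002,0.016],[0,0,0]],[[0,-0.002,0.016],[0,0,0]]]'; python3 -c "
from h import *
plan((.666,-.109,.068),-1.934)"
```

```text
t: 23.8
tool_pos: [0.6649, -0.1089, 0.0683]
tool_rot: [-2.585, -1.784, 0.001]
contact_force: [-3.4, 0.3, 6.9]
opening: 0.0379
grip_force: 36.6
t 23.8 tcp [ 0.6649 -0.1089  0.0683] shift [0.    0.001 0.   ] turn [-0.001  0.     0.   ]
```

```bash
python3 -m jog '[[[0,0,0],[0,0,0]],[[0,0,0],[0,0,0]],[[0,0,0],[0,0,0]],[[0,0,0],[0,0,0]],[[0,0,0],[0,0,0]]]' 1; python3 -m jog '[[[0,0,-0.03],[0,0,0]],[[0,0,-0.07],[0,0,0]],[[0,0,-0.12],[0,0,0]],[[0,0,-0.15],[0,0,0]],[[0,0,-0.15],[0,0,0]]]'; python3 -c "
from h import *
plan((.669,.1035,.2),-1.515)"
```

```text
t: 24.3
tool_pos: [0.665, -0.1089, 0.0668]
tool_rot: [-2.586, -1.784, 0.0]
contact_force: [1.1, 0.2, -0.4]
opening: 0.0853
grip_force: 0.0
t: 24.8
tool_pos: [0.6684, -0.1098, 0.225]
tool_rot: [2.578, 1.779, 0.012]
contact_force: [-0.3, -1.2, 0.1]
opening: 0.0853
grip_force: 0.0
t 24.8 tcp [ 0.6684 -0.1098  0.225 ] shift [ 0.2   -0.075  0.024] turn [ 0.012  0.001 -0.419]
```

```bash
python3 -m jog '[[[0.04,-0.015,0.003],[0,0,-0.14]],[[0.08,-0.03,0.006],[0,0,-0.28]],[[0.12,-0.045,0.01],[0,0,-0.419]],[[0.16,-0.06,0.01],[0,0,-0.419]],[[0.2,-0.075,0.01],[0,0,-0.419]]]'; python3 -m jog '[[[0,0,0],[0,0,0]],[[0,0,0],[0,0,0]]]'; python3 - <<'E'
from h import *
plan((.669,.1035,.2),-1.515)
c=grab('wrist');np.savez('pics/c7.npz',*c)
a=top(c,.014,.609,.729,.043,.163,3000);s=cv2.resize(grab('scene')[0][80:320,160:480],None,fx=1.35,fy=1.35,interpolation=cv2.INTER_CUBIC)
for i in range(60,360,60): cv2.circle(a,(i,180),1,(255,0,0),-1); cv2.circle(a,(180,i),1,(255,0,0),-1)
cv2.imwrite('pics/w7.png',np.hstack([a,cv2.copyMakeBorder(s,0,36,0,0,0)]))
E
```

```text
t: 25.3
tool_pos: [0.6652, 0.1063, 0.2054]
tool_rot: [-2.158, -2.282, 0.002]
contact_force: [0.6, 0.0, -0.0]
opening: 0.0857
grip_force: 0.0
t: 25.5
tool_pos: [0.6654, 0.1055, 0.2058]
tool_rot: [-2.156, -2.284, 0.002]
contact_force: [0.3, -1.1, -0.6]
opening: 0.0853
grip_force: 0.0
t 25.5 tcp [0.6654 0.1055 0.2058] shift [-0.002  0.003  0.006] turn [-0.002  0.001  0.002]
```

View pics/w7.png

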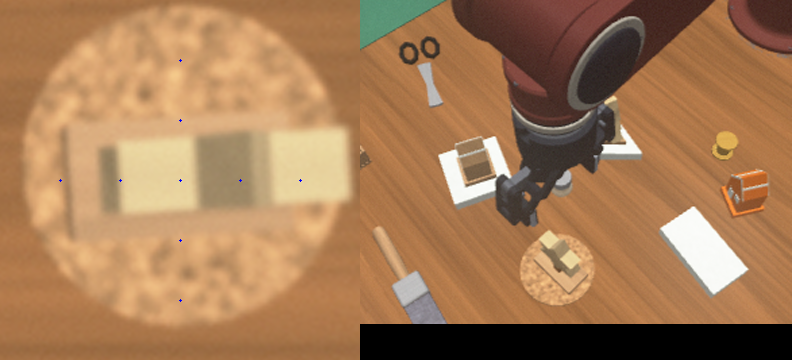

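Star stands upright on the mat with its foot centre at (182,177), giving (0.670,0.1025), and the house stands centred on the square plinth. I pick up the star.

```bash
python3 -m jog '[[[-0.003,0.004,0.04],[0,0,0]],[[-0.003,0.004,0.08],[0,0,0]],[[-0.003,0.004,0.12],[0,0,0]],[[-0.003,0.004,0.15],[0,0,0]],[[-0.003,0.004,0.156],[0,0,0]]]'; python3 -m jog '[[[0,0,0],[0,0,0]],[[0,0,0],[0,0,0]]]';  python3 -m jog '[[[0,0,0],[0,0,0]],[[0,0,0],[0,0,0]],[[0,0,0],[0,0,0]],[[0,0,0],[0,0,0]],[[0,0,0],[0,0,0]]]' 0 40;python3 -c "
from h import *
plan((.67,.1025,.048),-1.515)"; python3 -m jog '[[[0,0,-0.03],[0,0,0]],[[0,0,-0.07],[0,0,0]],[[0,0,-0.12],[0,0,0]],[[0,0,-0.14],[0,0,0]],[[0,0,-0.14],[0,0,0]]]'; python3 -c "
from h import *
plan((.497,.226,.19),-1.71)"
```

```text
t: 26.1
tool_pos: [0.6664, 0.1, 0.0452]
tool_rot: [-2.156, -2.276, 0.011]
contact_force: [0.1, -0.1, 0.2]
opening: 0.0855
grip_force: 0.0
t: 26.3
tool_pos: [0.6718, 0.1012, 0.0534]
tool_rot: [2.158, 2.28, 0.004]
contact_force: [0.7, 0.5, 1.0]
opening: 0.0858
grip_force: 0.0
t: 26.8
tool_pos: [0.6707, 0.102, 0.0518]
tool_rot: [2.158, 2.282, 0.002]
contact_force: [0.8, 0.0, -0.6]
opening: 0.019
grip_force: 39.6
t 26.8 tcp [0.6707 0.102  0.0518] shift [ 0.001 -0.001  0.004] turn [0.001 0.    0.   ]
t: 27.3
tool_pos: [0.6727, 0.1021, 0.1964]
tool_rot: [2.154, 2.278, 0.01]
contact_force: [1.0, 0.4, -0.5]
opening: 0.0188
grip_force: 39.7
t 27.3 tcp [0.6727 0.1021 0.1964] shift [ 0.134 -0.168  0.005] turn [ 0.009 -0.001  0.195]
```

```bash
python3 -m jog '[[[0.027,-0.034,0],[0,0,0.05]],[[0.054,-0.068,0],[0,0,0.1]],[[0.081,-0.102,0],[0,0,0.15]],[[0.108,-0.135,0],[0,0,0.195]],[[0.134,-0.168,0],[0,0,0.195]]]'; python3 -m jog '[[[0,0,0],[0,0,0]],[[0,0,0],[0,0,0]],[[0,0,0],[0,0,0]]]'; python3 -c "
from h import *
plan((.497,.226,.07),-1.71)"
```

```text
t: 27.8
tool_pos: [0.4918, 0.2266, 0.1875]
tool_rot: [-2.37, -2.059, 0.007]
contact_force: [-0.0, 0.2, -1.4]
opening: 0.0188
grip_force: 39.9
t: 28.1
tool_pos: [0.4948, 0.2257, 0.1895]
tool_rot: [-2.37, -2.061, 0.003]
contact_force: [0.2, -0.4, -1.6]
opening: 0.0186
grip_force: 40.0
t 28.1 tcp [0.4948 0.2257 0.1895] shift [0.001 0.002 0.119] turn [-0.002  0.001 -0.   ]
```

```bash
python3 -m jog '[[[0,0.002,0.04],[0,0,0]],[[0,0.002,0.08],[0,0,0]],[[0,0.002,0.1],[0,0,0]],[[0,0.002,0.11],[0,0,0]],[[0,0.002,0.114],[0,0,0]]]'; python3 -m jog '[[[0,0,0],[0,0,0]],[[0,0,0],[0,0,0]],[[0,0,0],[0,0,0]]]'; python3 -c "
from h import *
plan((.497,.226,.068),-1.71)"
```

```text
t: 28.6
tool_pos: [0.4969, 0.2252, 0.0756]
tool_rot: [-2.371, -2.06, 0.003]
contact_force: [0.6, -0.2, -1.3]
opening: 0.0186
grip_force: 39.9
t: 28.9
tool_pos: [0.4981, 0.2263, 0.0787]
tool_rot: [2.369, 2.061, 0.004]
contact_force: [-0.9, 0.6, -1.9]
opening: 0.0191
grip_force: 40.0
t 28.9 tcp [0.4981 0.2263 0.0787] shift [-0.001 -0.001  0.011] turn [ 0.003 -0.001  0.   ]
```

```bash
python3 -m jog '[[[0,-0.001,0.004],[0,0,0]],[[0,-0.001,0.008],[0,0,0]],[[0,-0.001,0.01],[0,0,0]],[[0,-0.001,0.011],[0,0,0]],[[0,-0.001,0.011],[0,0,0]]]'; python3 -c "
from h import *
plan((.497,.226,.068),-1.71)"
```

```text
t: 29.4
tool_pos: [0.4961, 0.2262, 0.0675]
tool_rot: [2.37, 2.062, -0.0]
contact_force: [-4.2, -1.5, 7.3]
opening: 0.0186
grip_force: 41.0
t 29.4 tcp [0.4961 0.2262 0.0675] shift [-0.     0.001 -0.   ] turn [-0.  0.  0.]
```

Contact, as at the other plinths. I release, lift clear and go to the overview pose to check all four.

```bash
python3 -m jog '[[[0,0,0],[0,0,0]],[[0,0,0],[0,0,0]],[[0,0,0],[0,0,0]],[[0,0,0],[0,0,0]],[[0,0,0],[0,0,0]]]' 1; python3 -m jog '[[[0,0,-0.03],[0,0,0]],[[0,0,-0.07],[0,0,0]],[[0,0,-0.12],[0,0,0]],[[0,0,-0.17],[0,0,0]],[[0,0,-0.22],[0,0,0]]]'; python3 -c "
from h import *
plan((.48,.03,.3),0)"
```

```text
t: 29.9
tool_pos: [0.4958, 0.2261, 0.0658]
tool_rot: [-2.37, -2.062, 0.0]
contact_force: [-0.4, -0.1, 0.5]
opening: 0.0855
grip_force: 0.0
t: 30.4
tool_pos: [0.4955, 0.226, 0.2878]
tool_rot: [-2.37, -2.062, -0.0]
contact_force: [0.5, -0.5, -0.2]
opening: 0.0852
grip_force: 0.0
t 30.4 tcp [0.4955 0.226  0.2878] shift [-0.196  0.012 -0.012] turn [ 0.   -0.   -1.71]
```

```bash
python3 -m jog '[[[-0.037,0.018,-0.012],[0,0,0]],[[-0.074,0.036,-0.024],[0,0,0]],[[-0.111,0.055,-0.036],[0,0,0]],[[-0.148,0.073,-0.048],[0,0,0]],[[-0.185,0.091,-0.06],[0,0,0]]]'; python3 -m jog '[[[0,0,0],[0,0,0]],[[0,0,0],[0,0,0]],[[0,0,0],[0,0,0]]]'; python3 - <<'E'
from h import *
c=grab('wrist');np.savez('pics/c8.npz',*c)
P=dict(sq=(.666,-.108),rd=(.466,-.2035),tr=(.467,-.013),ob=(.497,.226))
t=[]
for x,y in P.values():
    q=top(c,.03,x-.065,x+.065,y-.065,y+.065,2300); n=q.shape[0]//2; cv2.circle(q,(n,n),2,(255,0,0),-1); t.append(cv2.resize(q,(298,298)))
cv2.imwrite('pics/w8.png',np.vstack([np.hstack(t[:2]),np.hstack(t[2:])]))
s=grab('side')[0][120:340,180:480]; cv2.imwrite('pics/s8.png',cv2.resize(s,None,fx=2.6,fy=2.6))
E
```

```text
t: 30.9
tool_pos: [0.5606, 0.0288, 0.3465]
tool_rot: [2.37, 2.062, 0.0]
contact_force: [0.5, -0.3, 0.8]
opening: 0.0854
grip_force: 0.0
t: 31.2
tool_pos: [0.56, 0.0311, 0.3453]
tool_rot: [-2.369, -2.062, 0.001]
contact_force: [-0.2, -0.1, -0.0]
opening: 0.0854
grip_force: 0.0
```

View pics/w8.png

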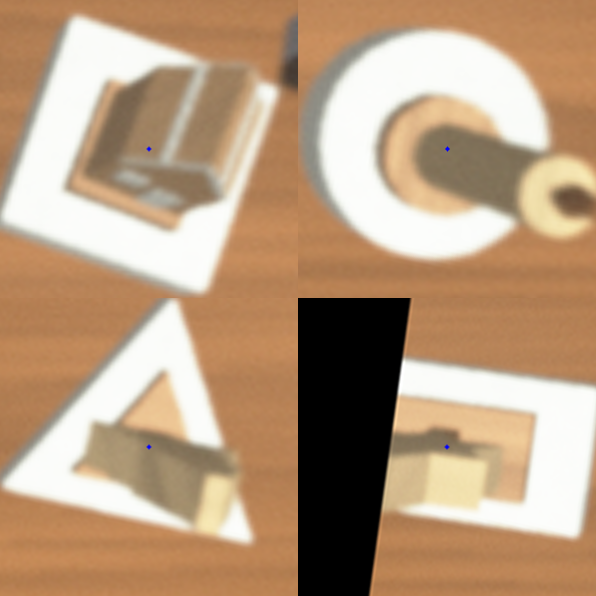

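View pics/s8.png

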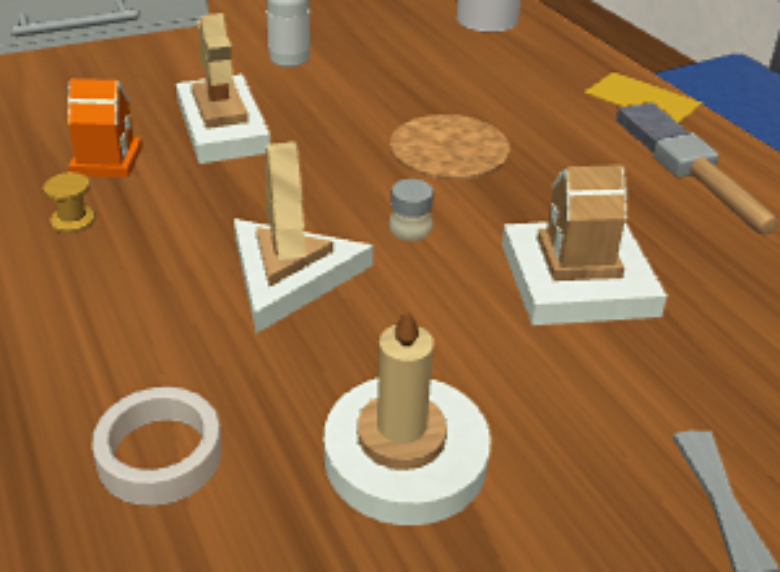

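Each foot is within about 4 mm of its blue plinth-centre mark: house (144,155), candle (442,153), tree about (147,450) and star about (446,446). The side view shows all four upright, with the jar still in place at (411,210). I hand in.

```bash
python3 -c "
from station import job
print(job.finish_job())"
```

```text
the job is handed in; nothing more can be done
None
```

All four figures stand upright on their matching plinths, each foot measured within about 4 mm of its plinth's centre, with the jar left in place, and the job was handed in at about 31 s; no verdict was returned.

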